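# Set the air flow lever to its third click

### The arm

A 6-joint arm with a two-finger parallel gripper is mounted at the origin on a cart in front of the work surface, level with it; the furniture and walls round the work are solid. World frame = base frame: x ahead of the robot, y to its left, z up, the work surface at z = 0. Lengths are in m, angles in rad, forces in N, time in s.
With the tool pointing down it reaches from about 0.4 to 0.825 m from the base axis. Payload 7 kg.
Tool frame: the origin (TCP) lies midway between the tips of the shut fingers; the grasp point (between the pads) lies 19 mm behind it; z points along the fingers, y is the line along which they close (so a half turn about z gives the same grasp; the last joint's range is limited). The gripper opens to 88 mm and grips with 3 to 60 N. Pads are 19 mm wide; open, the fingers measure 130 mm over their backs; the gripper's body (78 mm by 193 mm) begins 47 mm behind the grasp point.
Start: joints at [1.516, 0.359, 0.012, 0, -1.224, -0.288], TCP at [0.227, 0.636, 0.227] pointing down, gripper open.
Joint ranges: [-3.07, 3.07], [-1.43, 2.12], [-1.02, 1.25], [-3.03, 1.67], [-3.05, -0], [-3.03, 3.03]. Speed limits (rad/s): [2.39, 2.39, 3.01, 3.14, 3.14, 3.14].

### API

Orientations are given as [roll, pitch, yaw] about the fixed x, y, z axes, in that order (R = Rz(yaw) Ry(pitch) Rx(roll)).
In Python, from station import arm, grab_frame, camera_params, spot_in gives the robot as it stands.
- The arm moves only by the shell command python3 -m jog 'ROWS' [FORCE]. ROWS is JSON, a list that holds one entry, the list of rows, each a list of 7 numbers: the shift along the tool's x, y, z in mm, then the turn, a rotation vector about the tool's x, y, z in rad, then the finger opening in mm, from 0 to 87.6. In form: [[[x, y, z, wx, wy, wz, fingers], ...]]. A call has 1 to 20 rows; each row is the pose to reach, as a shift and turn from the pose commanded when the call began, along the tool's axes at that moment; what a row does not reach only later rows make up. A row lasts 1/8 s, in which the tool goes at most 62.5 mm and 10.7 degrees, less where a joint would pass 70% of its speed; a pose out of reach is approached as far as the arm can. A call with a gripper value outside its range is refused whole. The fingers move at their own pace and stop on an object; FORCE is the grip in N (left out, the last holds). Time passes only in rows, so rows that repeat a pose let the fingers close. It gives the time, the measured TCP pose, the force, the opening and the grip force at its end, in the units of the state.
- arm.get_state(): the state, without advancing time (a new reading comes with each control period).
- grab_frame(name): name is "scene" or "top" or "wrist"; returns (picture, depth): 420x560x3 uint8, blue, green, red; 420x560 float32, m along the optical axis (not along the pixel's ray), 0 where there is no reading.
- camera_params(name): a dict with "mtx" (3x3 intrinsics, pixels), "R" (3x3) and "t" (3): a world point X has camera coordinates R X + t. Camera axes: x right, y down, z forward; pixel columns grow to the right and rows downward; lengths in m; the calibration is good to about 2 mm. A picture is of the moment at which its call begins: read the wrist's pose just before it. camera_params takes no time and is no camera call; for the wrist camera it gives the pose at the moment of the call.
- arm.job_done(): hands the job in; it is judged then, once.
Trained networks look in the newest picture that a camera, given by its name, has taken for a name from the list of things; names that differ only in an ending like _2 or _b are one class to them, and where a whole thing is asked for, a point or a joint stands for the part that bears it (a point fixed in the world has none). Each returns a list of dicts, best first, with "confidence" (0 to 1); they miss things now and then, are a little off and sometimes report something else, mostly with a low value. They report only what shows in the picture. A call takes as long as a camera call.
- spot_in(query, camera): "uv" ([column, row] in pixels, amid what is visible of it).
The state is a dict: "t": time; "q": joint angles; "qd": joint speeds; "joint_efforts": joint torques, N m; "eef_pos": TCP position; "ee_rot": TCP orientation; "force": force on the tool from outside, world axes, zero at the start; "moment": the same for the moment, N m; "width": finger opening in m; "gripper_force": force on a finger pad.
Only numpy, scipy, OpenCV 4.12 (cv2) and the standard library are available. Lean on these libraries where they do the work, as an engineer would, in place of code of your own. Each camera call takes 0.05 s, during which the arm holds its last target. There are 200 camera calls.

### The job

The blue air flow control on the bench is shut. With a fingertip or the outside of the fingers, push its T-handle gently along the slot from the red dot towards the green dot, counting the clicks, and leave it resting in the third click; never let it run on into the fourth. Only push the handle, do not pinch it, and leave the casting, tin, nut and stone around it where they are.

Things in the scene. Friction and masses are not known exactly. Their poses are not given: they have to be found in the camera images.
- flow_box: blue box, bolted down, 80 mm (its x) by 220 mm (its y), flat aluminium cover at z = 50 mm; brass ports reach 36 mm further at both y ends, up to z = 40 mm. Origin: centre of its underside, on the bench. Its +y runs along the slot from the red dot (shut end, y = -86 mm) to the green dot (y = +86 mm). (A tall guard post stands at x 0.31, y 0.46 m; swing inside it.)
- push_face (a point): centre of the red face of the T-handle, the face to push; it looks along the box's -y. The T-handle is an upright bar 96 mm wide (box's x), 16 mm thick (box's y; red half, black half), from 60 to 86 mm above the bench; this point is 73 mm above the bench, 8 mm before the handle's middle. It slides only along the box's y.
- flow_lever (a joint): travel of the T-handle from its shut stop towards the green dot, m; 0 shut, 0.110 far stop; at 0 its middle is at y = -55 mm in the box's frame. A spring ball clicks over five notches 14 mm apart, with a ridge before each. Each ridge takes 5 to 10 N; past its crest the push drops to almost nothing and the handle snaps up to 7 mm ahead into the notch and stays centred.
- handle_mid (a point): middle of the T-handle bar, between its red half (geom flow_lever_c1, the side to push, towards the red dot) and its black half (geom flow_lever_c2, towards the green dot), 73 mm above the bench
- index_strip: notched strip hidden in the box, axes as the box's. Origin, at bench level, is below the third notch: the handle rests in that notch when its middle is above this origin. The strip sits differently from start to start: first notch at handle travel 0.018 to 0.042 m, third at 0.046 to 0.070 m. Before the first ridge it slides with about 0.2 N.
- casting: small grey die-cast cover, 64 x 82 x 38 mm, loose, beyond the box; origin at the centre of its underside; to be left alone
- tin: round tin with a green lid, 67 mm across, 37 mm high, loose, beyond the box; origin at the centre of its underside; to be left alone
- nut: steel flange nut, 26 mm across, 14 mm high, loose, on the robot's side of the box; origin at the centre of its underside; to be left alone
- stone: red and grey dressing stone, 24 x 100 x 22 mm, loose, on the robot's side of the box; origin at the centre of its underside; to be left alone

How it is judged:
At the end, for the whole second after the job is handed in: The handle rests, still, in the third notch (within 3 mm of its middle); the casting, tin, nut and stone are within 20 mm of where they stood (y of handle_mid in the frame of index_strip between -0.003 and 0.003 m and velocity of joint flow_lever between -0.005 and 0.005 m/s and distance of each of casting, tin, nut, stone from where it was at the start of the episode below 0.02 m); the robot touches nothing.
It fails at once if the handle is pushed over the ridge into the fourth notch (y of handle_mid in the frame of index_strip above 0.009 m).
It fails at once if the handle is pinched (red and black sides pressed at once) (contact force between the fingers and flow_lever_c1 above 1 N and contact force between the fingers and flow_lever_c2 above 1 N).
It fails at once if the handle is pushed with more than 30 N (contact force between the arm and flow_lever_c1 above 30 N).
It fails at once if the casting, tin, nut or stone is moved or lifted by more than 20 mm (distance of any of casting, tin, nut, stone from where it was at the start of the episode above 0.02 m).
It also fails if it takes over 72 s, if anything falls off the work surface, if the arm or the gripper's body presses on something with over 40 N, if the wrist force passes 120 N, or if a joint passes its speed limit or range.

## Working session

There is one attempt and no reset: what is moved stays moved. The work goes in short steps, Python scripts to look and compute and a shell command to move; the robot and the scene stay as the last step left them, time stands still between calls to the robot, and variables do not carry over. Pictures are saved under pics/ and viewed, at most 10 in all, crops included, and the job is handed in when it is done.

```bash
mkdir -p pics; cat > h.py <<'E'
import numpy as np, cv2
from station import arm, grab_frame, camera_params, spot_in
def world(cam,uv,depth,p=None):
    p=p or camera_params(cam); u,v=int(round(uv[0])),int(round(uv[1]))
    d=depth[max(v-1,0):v+2,max(u-1,0):u+2]; d=np.median(d[d>0]) if (d>0).any() else np.nan
    c=np.linalg.inv(p["mtx"])@np.array([uv[0],uv[1],1])*d
    return p["R"].T@(c-p["t"])
E
python3 - <<'E'
from h import *
for c in ["top","scene"]:
    im,d=grab_frame(c); cv2.imwrite(f"pics/{c}0.png",im)
    for n in ["flow_box","push_face","casting","tin","nut","stone"]:
        r=spot_in(n,c)
        for k in r[:2]: print(c,n,k["uv"],round(k["confidence"],2),world(c,k["uv"],d).round(3))
s=arm.get_state(); print(s["t"],s["eef_pos"],s["ee_rot"],s["force"],s["width"])
E
```

```text
top flow_box [296.8, 241.8] 0.72 [ 0.527 -0.035  0.05 ]
top flow_box [331.1, 271.7] 0.45 [ 0.457 -0.118  0.021]
top push_face [327.8, 235.4] 0.59 [ 0.54  -0.103  0.085]
top push_face [267.5, 193.9] 0.25 [0.642 0.032 0.033]
top casting [323.0, 189.4] 0.59 [ 0.652 -0.101  0.036]
top nut [284.8, 283.8] 0.42 [ 0.428 -0.009  0.   ]
top stone [333.1, 273.7] 0.9 [ 0.452 -0.123  0.023]
top stone [325.2, 235.9] 0.67 [ 0.539 -0.097  0.085]
scene flow_box [291.2, 253.4] 0.87 [ 0.493 -0.073  0.047]
scene flow_box [305.1, 288.9] 0.7 [ 0.445 -0.129  0.022]
scene push_face [313.8, 240.6] 0.61 [ 0.5   -0.114  0.085]
scene casting [343.9, 232.8] 0.94 [ 0.646 -0.11   0.026]
scene tin [287.2, 215.7] 0.77 [0.633 0.02  0.035]
scene nut [241.3, 281.5] 0.54 [ 0.416 -0.016  0.01 ]
scene stone [306.4, 289.0] 0.93 [ 0.446 -0.131  0.023]
0.7 [0.2268788  0.63568526 0.22655548] [ 3.14158105e+00  1.41553844e-05 -3.42805096e-01] [-1.48444696 -0.35473364  0.7344355 ] 0.08729065684463276
```

View pics/top0.png

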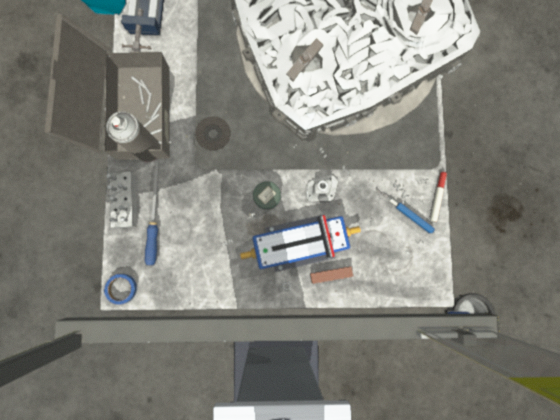

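View pics/scene0.png

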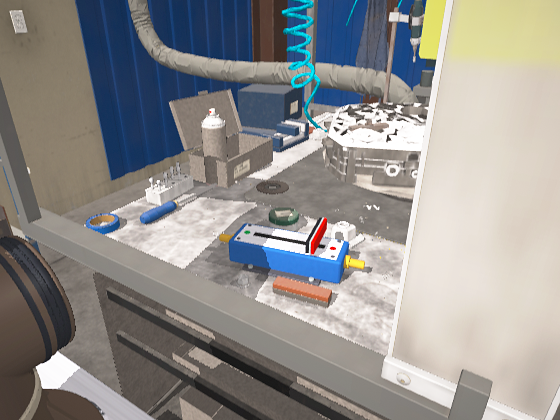

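The top view shows the blue box with its red dot at about (338,234), its green dot at about (265,250) and the T-handle at about (326,236). The stone is below it (332,274), the nut near (285,284), and the tin (267,194) and casting (323,188) above. Next I'll fit the box, the handle and the frame.

```bash
python3 - <<'E'
from h import *
def cloud(c):
    im,d=grab_frame(c); p=camera_params(c); v,u=np.mgrid[:420,:560]
    C=np.stack([u,v,np.ones_like(u)],-1)@np.linalg.inv(p["mtx"]).T*d[...,None]
    W=(C-p["t"])@p["R"]; W[d==0]=np.nan; return im,W
im,W=cloud("top"); np.save("W.npy",W)
reg=(W[...,0]>.43)&(W[...,0]<.62)&(W[...,1]>-.2)&(W[...,1]<.12)
def show(n,m):
    P=W[m]; r=cv2.minAreaRect(P[:,:2].astype(np.float32)*1000); print(n,m.sum(),P.mean(0).round(4),r)
show("cover",reg&(abs(W[...,2]-.05)<.006)); show("handle",reg&(W[...,2]>.075)&(W[...,2]<.095))
hsv=cv2.cvtColor(im,cv2.COLOR_BGR2HSV); h,s,v=[hsv[...,i] for i in range(3)]
z=abs(W[...,2]-.05)<.008
show("green",reg&z&(h>40)&(h<85)&(s>90)); show("reddot",reg&z&((h<8)|(h>172))&(s>90))
# rail / posts
for uv in [(150,328),(300,328),(450,328),(70,328),(40,345),(100,322),(490,328)]: print(uv,W[uv[1],uv[0]].round(3))
for u0 in (60,80,100): 
  pass
m=(W[...,2]>.1)&(W[...,0]>.2)&(W[...,1]>.1)&(W[...,1]<.6)&(W[...,0]<.6); print("tall",m.sum(), W[m].min(0) if m.any() else 0, W[m].max(0) if m.any() else 0)
cv2.imwrite("pics/crop.png",cv2.resize(im[160:310,225:375],None,fx=4,fy=4,interpolation=cv2.INTER_CUBIC))
im,W=cloud("scene")
m=(abs(W[...,0]-.31)<.08)&(abs(W[...,1]-.46)<.08)&(W[...,2]>.03); print("post",m.sum(),W[m].max(0) if m.any() else 0)
p=camera_params("wrist");print("wristcam",(-p["R"].T@p["t"]).round(3),p["R"].round(2).tolist())
E
```

```text
cover 2887 [ 0.5242 -0.0393  0.049 ] ((526.001220703125, -46.04351043701172), (79.65972137451172, 219.15097045898438), 12.603053092956543)
handle 323 [ 0.5377 -0.0987  0.0842] ((538.5943603515625, -99.22499084472656), (94.2843017578125, 16.215505599975586), 12.779379844665527)
green 9 [0.5085 0.0381 0.0512] ((508.46630859375, 38.105953216552734), (4.60609245300293, 4.628898620605469), 0.03749541565775871)
reddot 14 [ 0.5454 -0.128   0.0503] ((544.844482421875, -122.54031372070312), (7.435514450073242, 20.02531623840332), 6.815846920013428)
(150, 328) [0.336 0.296 0.045]
(300, 328) [ 0.332 -0.041  0.047]
(450, 328) [ 0.333 -0.375  0.07 ]
(70, 328) [0.338 0.472 0.045]
(40, 345) [0.334 0.456 0.186]
(100, 322) [0.351 0.406 0.049]
(490, 328) [ 0.333 -0.461  0.078]
tall 1637 [0.29675544 0.44103488 0.10026434] [0.33610823 0.46346221 0.3106629 ]
post 2998 [0.35537487 0.50501353 0.33277311]
wristcam [0.289 0.613 0.385] [[-0.34, -0.94, -0.0], [-0.91, 0.33, 0.25], [-0.23, 0.08, -0.97]]
```

View pics/crop.png

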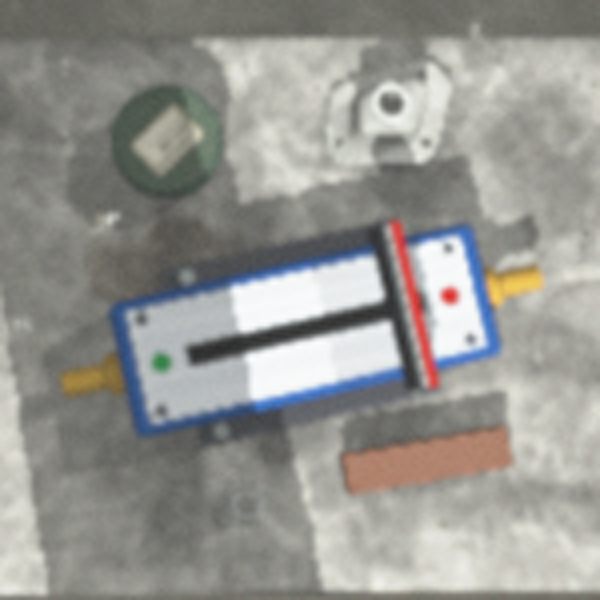

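Box found: centre (0.526, -0.046), yaw 12.6°. The handle is 55 mm behind the centre, as it should be when shut. Now I'll work out the swing inside the post.

```bash
cat > plan.py <<'E'
import numpy as np
from scipy.spatial import cKDTree
from station import arm
def plan(wps):  # wps: (az deg or None,r)/(x,y), z, yaw deg ; rows from current pose
    s=arm.get_state(); p0=np.array(s["eef_pos"]); y0=s["ee_rot"][2]
    post=np.array([(x,y) for x in np.linspace(.29,.355,12) for y in np.linspace(.43,.51,12)])
    body=np.array([(x,y) for x in np.linspace(-.039,.11,16) for y in np.linspace(-.097,.097,20) if x<.04 or abs(y)<.05])
    T=cKDTree(post)
    for x,y,z,yaw in wps:
        yw=np.radians(yaw); d=np.array([x,y,z])-p0
        r=[d[0]*np.cos(y0)+d[1]*np.sin(y0),d[0]*np.sin(y0)-d[1]*np.cos(y0),-d[2]]
        R=np.array([[np.cos(yw),np.sin(yw)],[np.sin(yw),-np.cos(yw)]])
        c=T.query(body@R.T+[x,y])[0].min()
        print([*np.round(np.array(r)*1000).astype(int).tolist(),0,0,round(-(yw-y0),2),0],"clear %.0f mm"%(c*1000))
E
python3 - <<'E'
from plan import *
pol=lambda a,r,yaw:(r*np.cos(np.radians(a)),r*np.sin(np.radians(a)),.227,yaw)
w=[pol(74,.67,-20),pol(79,.66,-29),pol(82,.65,-39),pol(82,.65,-49),pol(82,.65,-59),pol(82,.65,-69),pol(82,.64,-79),pol(82,.62,-89),pol(82,.6,-99),pol(82,.54,-99),pol(82,.48,-104),pol(82,.43,-110)]
plan(w); print()
plan([pol(a,.43,max(-122,a-180) if a>35 else -122+(35-a)) for a in (82,74,66,58,50,42,34,26,18,10,2,-6,-13)])
E
```

```text
[-43, 6, 0, 0, 0, np.float64(0.01), 0] clear 56 mm
[-99, 22, 0, 0, 0, np.float64(0.16), 0] clear 100 mm
[-131, 38, 0, 0, 0, np.float64(0.34), 0] clear 129 mm
[-131, 38, 0, 0, 0, np.float64(0.51), 0] clear 123 mm
[-131, 38, 0, 0, 0, np.float64(0.69), 0] clear 121 mm
[-131, 38, 0, 0, 0, np.float64(0.86), 0] clear 126 mm
[-129, 48, 0, 0, 0, np.float64(1.04), 0] clear 137 mm
[-125, 68, 0, 0, 0, np.float64(1.21), 0] clear 130 mm
[-121, 87, 0, 0, 0, np.float64(1.39), 0] clear 122 mm
[-109, 146, 0, 0, 0, np.float64(1.39), 0] clear 119 mm
[-97, 205, 0, 0, 0, np.float64(1.47), 0] clear 120 mm
[-87, 254, 0, 0, 0, np.float64(1.58), 0] clear 126 mm

[-87, 254, 0, 0, 0, np.float64(1.37), 0] clear 129 mm
[-27, 246, 0, 0, 0, np.float64(1.51), 0] clear 68 mm
[33, 246, 0, 0, 0, np.float64(1.65), 0] clear 42 mm
[92, 255, 0, 0, 0, np.float64(1.79), 0] clear 49 mm
[150, 272, 0, 0, 0, np.float64(1.79), 0] clear 54 mm
[204, 297, 0, 0, 0, np.float64(1.79), 0] clear 66 mm
[255, 329, 0, 0, 0, np.float64(1.77), 0] clear 106 mm
[301, 368, 0, 0, 0, np.float64(1.63), 0] clear 168 mm
[340, 412, 0, 0, 0, np.float64(1.49), 0] clear 234 mm
[374, 462, 0, 0, 0, np.float64(1.35), 0] clear 305 mm
[400, 516, 0, 0, 0, np.float64(1.21), 0] clear 377 mm
[418, 574, 0, 0, 0, np.float64(1.07), 0] clear 441 mm
[427, 625, 0, 0, 0, np.float64(0.95), 0] clear 485 mm
```

```bash
python3 -m jog '[[[-40,6,0,0,0,0,0],[-95,22,0,0,0,0.16,0],[-130,38,0,0,0,0.34,0],[-130,38,0,0,0,0.51,0],[-130,38,0,0,0,0.69,0],[-130,38,0,0,0,0.86,0],[-128,48,0,0,0,1.04,0],[-125,68,0,0,0,1.21,0],[-121,87,0,0,0,1.39,0],[-109,146,0,0,0,1.42,0],[-97,205,0,0,0,1.47,0],[-87,254,0,0,0,1.58,0],[-87,254,0,0,0,1.58,0],[-87,254,0,0,0,1.58,0]]]' 20; python3 - <<'E'
from plan import *
pol=lambda a,r,yaw:(r*np.cos(np.radians(a)),r*np.sin(np.radians(a)),.227,yaw)
plan([pol(a,.43,max(-122,a-180) if a>35 else -122+(35-a)) for a in (74,66,58,50,42,34,26,18,10,2,-6,-13)]+[(.46,-.12,.2,-77),(.51,-.127,.18,-77.4),(.546,-.1314,.16,-77.4)])
print(np.round(arm.get_state()["q"],2))
E
```

```text
t: 2.55
eef_pos: [0.0594, 0.4263, 0.2273]
ee_rot: [3.141, 0.002, -1.922]
force: [0.2, 0.0, -0.3]
width: 0.0002
gripper_force: 0.0
[-8, -60, 0, 0, 0, np.float64(-0.07), 0] clear 68 mm
[-8, -120, 0, 0, 0, np.float64(0.07), 0] clear 42 mm
[0, -179, 0, 0, 0, np.float64(0.21), 0] clear 49 mm
[16, -237, 0, 0, 0, np.float64(0.21), 0] clear 54 mm
[41, -292, 0, 0, 0, np.float64(0.21), 0] clear 66 mm
[72, -343, 0, 0, 0, np.float64(0.19), 0] clear 106 mm
[111, -389, 0, 0, 0, np.float64(0.05), 0] clear 168 mm
[155, -429, 0, 0, 0, np.float64(-0.09), 0] clear 234 mm
[205, -463, 0, 0, 0, np.float64(-0.23), 0] clear 305 mm
[259, -489, 0, 0, 0, np.float64(-0.37), 0] clear 377 mm
[316, -508, 0, 0, 0, np.float64(-0.51), 0] clear 441 mm
[368, -517, 0, 0, 0, np.float64(-0.63), 0] clear 485 mm
[375, -564, 27, 0, 0, np.float64(-0.58), 0] clear 521 mm
[365, -613, 47, 0, 0, np.float64(-0.57), 0] clear 538 mm
[357, -649, 67, 0, 0, np.float64(-0.57), 0] clear 551 mm
[ 1.89 -0.06 -0.49  0.   -1.14 -2.25]
```

```bash
python3 -m jog '[[[-8,-60,0,0,0,-0.03,0],[-8,-120,0,0,0,0.1,0],[0,-179,0,0,0,0.21,0],[16,-237,0,0,0,0.21,0],[41,-292,0,0,0,0.21,0],[72,-343,0,0,0,0.19,0],[111,-389,0,0,0,0.05,0],[155,-429,0,0,0,-0.09,0],[205,-463,0,0,0,-0.23,0],[259,-489,0,0,0,-0.37,0],[316,-508,0,0,0,-0.51,0],[368,-517,0,0,0,-0.58,0],[375,-564,27,0,0,-0.57,0],[365,-613,47,0,0,-0.57,0],[357,-649,67,0,0,-0.57,0],[357,-649,67,0,0,-0.57,0],[357,-649,67,0,0,-0.57,0]]]'
python3 - <<'E'
from h import *
im,d=grab_frame("wrist"); p=camera_params("wrist"); cv2.imwrite("pics/w1.png",im)
v,u=np.mgrid[:420,:560]
C=np.stack([u,v,np.ones_like(u)],-1)@np.linalg.inv(p["mtx"]).T*d[...,None]
W=(C-p["t"])@p["R"]; W[d==0]=np.nan
reg=(W[...,0]>.44)&(W[...,0]<.62)&(W[...,1]>-.16)&(W[...,1]<.12)
m=reg&(W[...,2]>.08)&(W[...,2]<.092)
B=lambda P:np.stack([(P[:,0]-.526)*.976+(P[:,1]+.046)*.218,-(P[:,0]-.526)*.218+(P[:,1]+.046)*.976,P[:,2]],1)*1000
P=B(W[m]); print("handle top, box mm",m.sum(),np.percentile(P,[1,50,99],axis=0).round(1), cv2.minAreaRect(P[:,:2].astype(np.float32)))
s=arm.get_state(); print(s["t"],s["eef_pos"],s["ee_rot"],B(np.array([s["eef_pos"]])).round(1),s["force"])
E
```

```text
t: 4.68
eef_pos: [0.5458, -0.1335, 0.1586]
ee_rot: [3.14, 0.0, -1.353]
force: [0.6, -0.1, 0.4]
width: 0.0007
gripper_force: 0.0
handle top, box mm 16 [[  0.2 -62.2  80.6]
 [  0.7 -61.2  86.1]
 [  1.1 -58.   88.1]] ((0.673790454864502, -60.106998443603516), (4.163442134857178, 0.8524438142776489), 89.81902313232422)
4.725 [ 0.5456967  -0.13331527  0.15941013] [ 3.14099289e+00 -2.77179349e-06 -1.35284366e+00] [[  0.2 -89.5 159.4]] [-0.28260547  0.85930871  0.31998532]
```

View pics/w1.png

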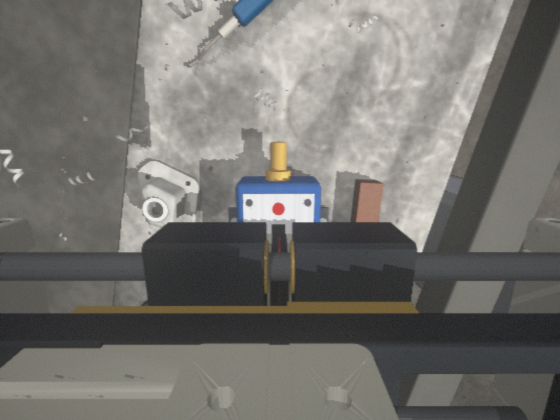

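The wrist view shows the red dot centred at (278,209). The fingers are on the slot axis, and the gripper hides the handle. I'll go down behind the handle and check with the scene and top cameras.

```bash
python3 -m jog '[[[0,0,50,0,0,0,0],[0,0,85,0,0,0,0],[0,0,93,0,0,0,0],[0,0,93,0,0,0,0],[0,0,93,0,0,0,0]]]'
cat > see.py <<'E'
from h import *
import sys
B=lambda P:np.stack([(P[:,0]-.526)*.976+(P[:,1]+.046)*.218,-(P[:,0]-.526)*.218+(P[:,1]+.046)*.976,P[:,2]],1)*1000
def see(name=None):
    o={}
    for c in ["top","scene"]:
        im,d=grab_frame(c); p=camera_params(c); o[c]=im
        v,u=np.mgrid[:420,:560]
        C=np.stack([u,v,np.ones_like(u)],-1)@np.linalg.inv(p["mtx"]).T*d[...,None]
        P=B(((C-p["t"])@p["R"]).reshape(-1,3)).reshape(420,560,3)
        h,s,vv=cv2.split(cv2.cvtColor(im,cv2.COLOR_BGR2HSV))
        m=(abs(P[...,0])<50)&(abs(P[...,1])<110)&(P[...,2]>60)&(P[...,2]<92)
        for lo,hi in((-50,-27),(27,50)):
            r=m&(P[...,0]>lo)&(P[...,0]<hi)&((h<10)|(h>170))&(s>110)
            a=m&(P[...,0]>lo)&(P[...,0]<hi)&(P[...,2]>80)
            print(c,lo,"red n",r.sum(),"y",np.median(P[r][:,1]).round(1) if r.any() else None,"| top n",a.sum(),np.percentile(P[a][:,1],[2,50,98]).round(1) if a.any() else None)
    if name:
        cv2.imwrite(name,np.hstack([cv2.resize(o["top"][170:310,235:375],(400,400),interpolation=cv2.INTER_CUBIC),cv2.resize(o["scene"][170:310,225:365],(400,400),interpolation=cv2.INTER_CUBIC)]))
    s=arm.get_state(); e=B(np.array([s["eef_pos"]]))[0]
    print("t",s["t"],"tcp box",e.round(1),"force along",round(-s["force"][0]*.218+s["force"][1]*.976,2))
if __name__=="__main__": see(*sys.argv[1:])
E
python3 see.py pics/s1.png
```

```text
t: 5.35
eef_pos: [0.5469, -0.1331, 0.0685]
ee_rot: [-3.139, -0.001, -1.352]
force: [0.1, -0.1, 0.3]
width: 0.0004
gripper_force: 0.0
top -50 red n 0 y None | top n 0 None
top 27 red n 0 y None | top n 0 None
scene -50 red n 86 y -61.2 | top n 79 [-62.4 -55.2 -47.8]
scene 27 red n 0 y None | top n 0 None
t 5.45 tcp box [  1.1 -89.5  68.1] force along -0.05
```

View pics/s1.png

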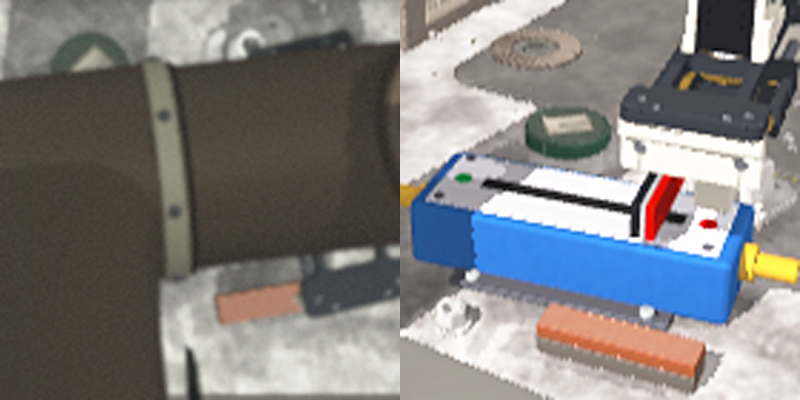

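The scene camera sees the near half of the handle clearly, with its middle at -55.2, so travel is about 0. I'll approach slowly.

```bash
sed -i 's/im,d=grab_frame(c); p=/im,d=grab_frame(c); p=/; s/\["top","scene"\]/["scene"]/; s/((-50,-27),(27,50))/((-50,-27),)/' see.py; sed -i '/if name:/,/cv2.imwrite/c\    if name: cv2.imwrite(name,cv2.resize(o["scene"][170:310,225:365],(560,560)))' see.py
python3 -m jog '[[[-4,0,0,0,0,0,0],[-8,0,0,0,0,0,0],[-11,0,0,0,0,0,0],[-13,0,0,0,0,0,0],[-15,0,0,0,0,0,0],[-17,0,0,0,0,0,0],[-19,0,0,0,0,0,0],[-20,0,0,0,0,0,0],[-20,0,0,0,0,0,0]]]' >/dev/null; python3 see.py
python3 -m jog '[[[-1,0,0,0,0,0,0],[-2,0,0,0,0,0,0],[-3,0,0,0,0,0,0],[-4,0,0,0,0,0,0],[-4,0,0,0,0,0,0]]]' >/dev/null; python3 see.py
```

```text
scene -50 red n 84 y -57.4 | top n 84 [-58.9 -51.9 -44.1]
t 6.625 tcp box [  0.3 -69.3  66.6] force along -0.58
scene -50 red n 85 y -54.3 | top n 81 [-56.1 -48.  -40.9]
t 7.3 tcp box [  0.3 -66.3  66.6] force along -7.75
```

```bash
for i in 1 2 3; do python3 -m jog '[[[-0.5,0,0,0,0,0,0],[-1,0,0,0,0,0,0],[-1,0,0,0,0,0,0]]]' >/dev/null; python3 see.py; done
```

```text
scene -50 red n 87 y -54.1 | top n 77 [-55.8 -49.2 -40.7]
t 7.725 tcp box [  0.3 -66.   66.7] force along -13.49
scene -50 red n 85 y -52.0 | top n 80 [-53.3 -46.2 -38.2]
t 8.15 tcp box [  0.2 -63.4  66.6] force along -4.49
scene -50 red n 85 y -50.1 | top n 78 [-51.3 -44.2 -36.4]
t 8.575 tcp box [  0.4 -62.   66.6] force along -0.43
```

```bash
for i in 1 2 3; do python3 -m jog '[[[-0.5,0,0,0,0,0,0],[-1,0,0,0,0,0,0],[-1,0,0,0,0,0,0]]]' >/dev/null; python3 see.py; done
```

```text
scene -50 red n 87 y -50.0 | top n 81 [-51.  -44.1 -36.4]
t 9.0 tcp box [  0.4 -61.5  66.6] force along -1.69
scene -50 red n 86 y -48.5 | top n 81 [-49.6 -42.3 -34.9]
t 9.425 tcp box [  0.2 -60.1  66.5] force along -0.76
scene -50 red n 92 y -44.3 | top n 80 [-45.5 -38.4 -30. ]
t 9.85 tcp box [  0.3 -59.3  66.6] force along 1.05
```

```bash
for i in 1 2 3 4; do python3 -m jog '[[[-0.5,0,0,0,0,0,0],[-1,0,0,0,0,0,0],[-1,0,0,0,0,0,0]]]' >/dev/null; python3 see.py; done
```

```text
scene -50 red n 85 y -41.1 | top n 79 [-42.8 -35.7 -27.7]
t 10.275 tcp box [  0.3 -58.3  66.6] force along -0.11
scene -50 red n 88 y -41.2 | top n 81 [-42.9 -35.6 -27.6]
t 10.7 tcp box [  0.3 -57.3  66.6] force along -1.15
scene -50 red n 85 y -41.3 | top n 77 [-42.8 -36.1 -27.7]
t 11.125 tcp box [  0.3 -56.3  66.6] force along -0.54
scene -50 red n 85 y -41.3 | top n 79 [-43.1 -35.7 -27.5]
t 11.55 tcp box [  0.3 -55.3  66.6] force along 0.47
```

Notch 1 is at -35.8 (travel about 19). Notch 2 should be near -21.8 and notch 3 near -7.8.

```bash
python3 -m jog '[[[-1,0,0,0,0,0,0],[-2,0,0,0,0,0,0],[-2,0,0,0,0,0,0]]]' >/dev/null; python3 see.py; for i in 1 2 3 4 5 6; do python3 -m jog '[[[-0.5,0,0,0,0,0,0],[-1,0,0,0,0,0,0],[-1,0,0,0,0,0,0]]]' >/dev/null; python3 see.py|sed 's/^.*top/top/'; done
```

```text
scene -50 red n 83 y -41.4 | top n 81 [-42.8 -35.2 -27.9]
t 11.975 tcp box [  0.3 -53.3  66.6] force along 0.0
top n 80 [-42.2 -35.3 -27.3]
t 12.4 tcp box [  0.3 -52.5  66.6] force along -2.36
top n 79 [-42.  -35.3 -27. ]
t 12.825 tcp box [  0.3 -52.1  66.6] force along -7.71
top n 80 [-40.4 -33.2 -25.5]
t 13.25 tcp box [  0.3 -50.5  66.6] force along -3.06
top n 80 [-38.9 -31.8 -23.9]
t 13.675 tcp box [  0.3 -49.1  66.6] force along -1.91
top n 76 [-38.  -30.6 -22.5]
t 14.1 tcp box [  0.3 -48.2  66.6] force along -1.13
top n 77 [-36.9 -29.8 -22.1]
t 14.525 tcp box [  0.3 -47.2  66.5] force along -1.33
```

```bash
for i in 1 2 3 4; do python3 -m jog '[[[-0.5,0,0,0,0,0,0],[-1,0,0,0,0,0,0],[-1,0,0,0,0,0,0]]]' >/dev/null; python3 see.py|sed 's/^.*top/top/'; done
```

```text
top n 79 [-35.8 -28.7 -20.5]
t 14.95 tcp box [  0.3 -46.2  66.5] force along 0.22
top n 78 [-32.3 -24.9 -16.9]
t 15.375 tcp box [  0.3 -45.3  66.5] force along -0.1
top n 80 [-28.9 -21.8 -13.9]
t 15.8 tcp box [  0.3 -44.3  66.6] force along -0.14
top n 78 [-28.6 -21.7 -13.7]
t 16.225 tcp box [  0.3 -43.3  66.6] force along -0.12
```

Second click at -21.7, as predicted. For the third, contact comes at TCP -39.3 and the snap near -31.7.

```bash
python3 -m jog '[[[-1,0,0,0,0,0,0],[-2,0,0,0,0,0,0],[-3,0,0,0,0,0,0],[-3,0,0,0,0,0,0]]]' >/dev/null; python3 see.py; for i in 1 2 3 4 5 6 7; do python3 -m jog '[[[-0.5,0,0,0,0,0,0],[-1,0,0,0,0,0,0],[-1,0,0,0,0,0,0]]]' >/dev/null; python3 see.py|sed 's/^.*top/top/'; done
```

```text
scene -50 red n 93 y -27.6 | top n 83 [-28.9 -21.9 -13.8]
t 16.775 tcp box [  0.3 -40.3  66.6] force along 0.61
top n 77 [-29.2 -22.  -13.8]
t 17.2 tcp box [  0.3 -39.3  66.6] force along -0.12
top n 80 [-28.4 -21.4 -13.2]
t 17.625 tcp box [  0.3 -38.5  66.6] force along -4.34
top n 79 [-27.9 -20.5 -12.6]
t 18.05 tcp box [  0.3 -38.2  66.6] force along -8.06
top n 79 [-26.5 -19.1 -11.5]
t 18.475 tcp box [  0.3 -36.5  66.6] force along -3.89
top n 79 [-24.7 -17.7  -9.8]
t 18.9 tcp box [  0.3 -35.1  66.6] force along -1.97
top n 76 [-24.  -17.2  -9.3]
t 19.325 tcp box [  0.4 -34.3  66.6] force along -1.12
top n 76 [-22.8 -15.5  -7.8]
t 19.75 tcp box [  0.4 -33.2  66.6] force along -0.96
```

```bash
for i in 1 2; do python3 -m jog '[[[-0.5,0,0,0,0,0,0],[-1,0,0,0,0,0,0],[-1,0,0,0,0,0,0]]]' >/dev/null; python3 see.py|sed 's/^.*top/top/'; done; python3 -m jog '[[[0,0,0,0,0,0,0],[0,0,0,0,0,0,0],[0,0,0,0,0,0,0]]]' >/dev/null; python3 see.py
```

```text
top n 79 [-21.8 -15.2  -7.4]
t 20.175 tcp box [  0.3 -32.2  66.6] force along -0.25
top n 74 [-18.  -11.1  -3.3]
t 20.6 tcp box [  0.3 -31.3  66.6] force along -0.65
scene -50 red n 84 y -13.5 | top n 77 [-14.9  -7.6   0.1]
t 21.025 tcp box [  0.3 -31.4  66.5] force along 0.57
```

Third click: the handle is at -7.6, as predicted. I'll back off, lift clear and check.

```bash
python3 -m jog '[[[10,0,0,0,0,0,0],[25,0,0,0,0,0,0],[40,0,0,0,0,0,0],[40,0,-40,0,0,0,0],[40,0,-90,0,0,0,0],[40,0,-120,0,0,0,0],[40,0,-120,0,0,0,0],[40,0,-120,0,0,0,0]]]'; python3 see.py pics/end.png
```

```text
t: 22.02
eef_pos: [0.5414, -0.1162, 0.186]
ee_rot: [3.141, 0.0, -1.354]
force: [-0.2, 0.7, -0.5]
width: 0.0005
gripper_force: 0.0
scene -50 red n 90 y -13.7 | top n 78 [-14.8  -7.6   0.3]
t 22.075 tcp box [ -0.5 -71.7 185.5] force along -0.64
```

View pics/end.png

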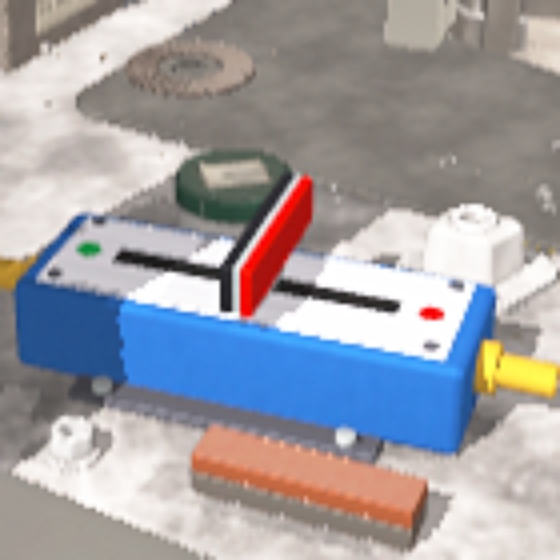

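The handle rests mid-slot at about (265,245). The tin, casting, nut and stone are in place, and the arm is clear.

```bash
python3 -c "
from station import arm
print(arm.job_done())"
```

```text
the job is handed in; nothing more can be done
None
```

The T-handle rests in the third click, about 47 mm from its shut stop; the last picture showed the casting, tin, nut and stone undisturbed and the arm clear, and the job was handed in at about 22 s with no verdict returned.

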